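Empty the supplies drum and sort it

TASK

Turn the supplies drum by its crank until its port faces straight down and every bobbin and hand stamp has dropped out into the catch tray. Then put all the bobbins into the blue bin and all the stamps into the yellow bin, and leave the drum with its port facing straight up again, ready for refilling; leave the can, jar and tape where they stand.

Things in the scene. Friction and masses are not known exactly. Their poses are not given: they have to be found in the camera images.
- cradle: fixed blue stand. Origin on the table below the drum's middle, z up; x along the drum's horizontal axis, away from the crank end; y sideways (tray on the -y side, back guard at y +135, 250 mm high). Drum axis 240 mm up; drum 206 mm long, 154 mm diameter. Uprights at x -112 and +112 (10 thick), 265 mm high, within 30 mm of y = 0
- drum (a joint): drum angle, rad. 0: the port (only opening: a 104 mm gap along the whole clear drum, edged by two orange strips) faces straight up; grows as the drum's top moves towards the back guard (cradle +y): 1.57 port to +y, 3.14 straight down. Stops at -0.5 and 3.6. A stiff bearing (0.3 N m, 5 N at the crank) holds it where it is left. Inside, opposite the port, a flat white floor 40 mm off the axis
- crank (a point): on the red crank knob: free-spinning round bar, 20 mm diameter, 80 mm long, parallel to the drum axis and 60 mm off it. Point: 35 mm from the free end, cradle x -176. At drum angle 0 it is on the tray side, level with the axis (cradle y -60, z 240); it goes over the top (y 0, z 300 at 1.57) to y +60, z 240 at 3.14
- port (a point): middle of the drum's port, 73 mm off the axis
- tray (a point): middle of the floor of the fixed slippery aluminium catch tray (cradle y -235), 250 mm (cradle x) by 170 mm (y), floor 6 mm and rim 16 mm above the table. Its side towards the drum (cradle y -150) is open to a slippery steel chute with blue sides (55 mm) that rises at 30 degrees under the drum. The drum covers cradle y > -78 from above
- bobbin1: wooden bobbin lying down, 88 mm long: two blue six-sided flanges (32 mm across flats, 37 mm across corners, 12 mm thick) at its ends, and between them a slim round core wound with blue thread, 14 mm diameter and 64 mm long; 50 g. Origin at its middle, x along its length. May be absent
- stamp1: hand stamp lying down, 88 mm long: a light wooden block 34 x 34 mm, 14 mm thick with a black face (-x end), a slim round wooden shaft 14 mm diameter and 59 mm long, a yellow round knob 32 mm diameter (+x end); 50 g. Origin on the shaft, at half the length, x along the length. May be absent
- bobbin2: wooden bobbin lying down, 88 mm long: two blue six-sided flanges (32 mm across flats, 37 mm across corners, 12 mm thick) at its ends, and between them a slim round core wound with blue thread, 14 mm diameter and 64 mm long; 50 g. Origin at its middle, x along its length. May be absent
- stamp2: hand stamp lying down, 88 mm long: a light wooden block 34 x 34 mm, 14 mm thick with a black face (-x end), a slim round wooden shaft 14 mm diameter and 59 mm long, a yellow round knob 32 mm diameter (+x end); 50 g. Origin on the shaft, at half the length, x along the length. May be absent
- bobbin3: wooden bobbin lying down, 88 mm long: two blue six-sided flanges (32 mm across flats, 37 mm across corners, 12 mm thick) at its ends, and between them a slim round core wound with blue thread, 14 mm diameter and 64 mm long; 50 g. Origin at its middle, x along its length. May be absent
- stamp3: hand stamp lying down, 88 mm long: a light wooden block 34 x 34 mm, 14 mm thick with a black face (-x end), a slim round wooden shaft 14 mm diameter and 59 mm long, a yellow round knob 32 mm diameter (+x end); 50 g. Origin on the shaft, at half the length, x along the length. May be absent
- blue_bin: open blue bin for bobbins, 180 (x) x 140 (y) x 50 (z) mm outside, walls and floor 4 mm; fixed. Origin at the centre of its underside, on the table
- yellow_bin: open yellow bin for stamps, same size as the blue bin; fixed. Origin at the centre of its underside, on the table
- can: bystander: drinks can, 66 mm diameter, 122 mm high; origin under its centre
- jar: bystander: jar with a red lid, 60 mm diameter, 85 mm high; origin under its centre
- tape: bystander: roll of amber tape lying flat, 84 mm diameter, 24 mm high; origin under its centre
Not all that is in view belongs to the job. Leave any red look-alike of the stamp2 alone.

How it is judged (in metres and radians):
On the way:
1. the drum's port faces down (within 0.3 rad) and everything has dropped out of it, lying in or close by the catch tray (value of joint drum between 2.84 and 3.44 rad and height (world z) of each of bobbin1, stamp1, bobbin2, stamp2, bobbin3, stamp3 below 0.11 m and horizontal distance between each of bobbin1, stamp1, bobbin2, stamp2, bobbin3, stamp3 and tray below 0.22 m), for 0.3 s.
At the end, for the whole second after the job is handed in: every bobbin lies at rest inside the blue bin and every stamp inside the yellow bin (middle within the bin's outline and at most 65 mm above the table), and the drum's port faces up again within 0.3 rad, at rest (x of bobbin1 in the frame of blue_bin between -0.09 and 0.09 m and y of bobbin1 in the frame of blue_bin between -0.07 and 0.07 m and z of each of bobbin1, bobbin2, bobbin3 in the frame of blue_bin below 0.065 m and linear speed of each of bobbin1, stamp1, bobbin2, stamp2, bobbin3, stamp3 below 0.05 m/s and x of stamp1 in the frame of yellow_bin between -0.09 and 0.09 m and y of stamp1 in the frame of yellow_bin between -0.07 and 0.07 m and z of each of stamp1, stamp2, stamp3 in the frame of yellow_bin below 0.065 m and x of bobbin2 in the frame of blue_bin between -0.09 and 0.09 m and y of bobbin2 in the frame of blue_bin between -0.07 and 0.07 m and x of stamp2 in the frame of yellow_bin between -0.09 and 0.09 m and y of stamp2 in the frame of yellow_bin between -0.07 and 0.07 m and x of bobbin3 in the frame of blue_bin between -0.09 and 0.09 m and y of bobbin3 in the frame of blue_bin between -0.07 and 0.07 m and x of stamp3 in the frame of yellow_bin between -0.09 and 0.09 m and y of stamp3 in the frame of yellow_bin between -0.07 and 0.07 m and value of joint drum between -0.3 and 0.3 rad and velocity of joint drum between -0.05 and 0.05 rad/s); the robot touches nothing.
It fails at once if the can, jar or tape was pushed more than 40 mm from its place (distance of any of can, jar, tape from where it was at the start of the episode above 0.04 m).
Of bobbin1, stamp1, bobbin2, stamp2, bobbin3, stamp3 only 4 to 6 are there at a start; the rules pass over those that are not, and their reading is None.
At some moment in a run one of bobbin1, stamp1, bobbin2, stamp2, bobbin3, stamp3 may be knocked a few centimetres aside while the robot is not near it.
Once in a run the grip may slacken for a moment while it holds something.
It also fails if it takes over 210 s, if anything falls off the work surface, if the arm or the gripper's body presses on something with over 40 N, if the wrist force passes 120 N, or if a joint passes its speed limit or range.

ROBOT

A 6-joint arm with a two-finger parallel gripper is mounted at the origin on the work surface. World frame = base frame: x ahead of the robot, y to its left, z up, the work surface at z = 0. Lengths are in mm, angles in rad, forces in N, time in s.
With the tool pointing down it reaches from about 275 to 850 mm from the base axis. Payload 19 kg.
Tool frame: the origin (TCP) lies between the finger pads; the fingertips stand 19 mm ahead of it and the grasp point (between the pads) is the TCP; z points along the fingers, y is the line along which they close (so a half turn about z gives the same grasp; the last joint's range is limited). The gripper opens to 85 mm and grips with 20 to 120 N. Pads are 22 mm wide; open, the fingers measure 114 mm over their backs; the gripper's body (76 mm by 85 mm) begins 54 mm behind the grasp point. The pads swing forward as they close: fully open they stand 13 mm farther back than shut.
Start: joints at [-1.408, 0.15, 1.437, -0, 1.554, -0.134], TCP at [168.14, -549.838, 250.267] pointing down, gripper open.
Joint ranges: [-2.8, 2.8], [-0.68, 2.1], [0.12, 2.68], [-1.39, 4.53], [0.16, 2.79], [-2.81, 2.81]. Speed limits (rad/s): [1.89, 1.89, 2.22, 3.01, 3.01, 3.01].

INTERFACE

Orientations are given as [roll, pitch, yaw] about the fixed x, y, z axes, in that order (R = Rz(yaw) Ry(pitch) Rx(roll)).
In Python, from cell import ctrl, imaging gives the robot as it stands.
- The arm moves only by the tool carry_out, never from a script. Its argument "series" is a list of rows, each an object with "translation": the shift along the tool's x, y, z in cm, a list of three; "turn": the turn about the tool's z in rad. In form: [{"translation": [x, y, z], "turn": turn}, ...]. A call has 1 to 12 rows; each row is the pose to reach, as a shift and turn from the pose commanded when the call began, along the tool's axes at that moment; what a row does not reach only later rows make up. A row lasts 1/12 s, in which the tool goes at most 41.7 mm and 7.16 degrees, less where a joint would pass 70% of its speed; a pose out of reach is approached as far as the arm can. A call with a gripper value outside its range is refused whole. "fingers" is the opening, from -1 (shut) to 1 (fully open), so that 0 is half open, set as the call begins (left out, the last holds). The fingers move at their own pace and stop on an object; "force" is the grip in N (left out, the last holds). Time passes only in rows, so rows that repeat a pose let the fingers close. It gives the time, the measured TCP pose, the force, the opening and the grip force at its end, in the units of the state.
- ctrl.sense(): the state, without advancing time (a new reading comes with each control period).
- imaging.get_image(name): name is "scene" or "top"; returns a dict with "image" (420x560x3 uint8, blue, green, red), "z_map" (420x560 float32, mm along the optical axis (not along the pixel's ray), 0 where there is no reading), "fx", "fy", "cx", "cy" (pixels), "rvec" (rotation vector, rad) and "tvec" (3), from world to camera coordinates, as OpenCV has them. Camera axes: x right, y down, z forward; pixel columns grow to the right and rows downward; lengths in mm; the calibration is good to about 2 mm. A picture is of the moment at which its call begins.
- ctrl.job_done(): hands the job in; it is judged then, once.
The state is a dict: "time_s": time; "joints": joint angles; "joint_velocities": joint speeds; "effort": joint torques, N m; "tool_pos": TCP position; "eef_rot": TCP orientation; "force": force on the tool from outside, world axes, zero at the start; "wrist_torque": the same for the moment, N m; "finger_gap": opening from 0.0 (shut) to 1.0 (fully open); "grip_force": force on a finger pad.
Only numpy, scipy, OpenCV 4.12 (cv2) and the standard library are available. Lean on these libraries where they do the work, as an engineer would, in place of code of your own. Each camera call takes 0.05 s, during which the arm holds its last target. There are 200 camera calls.

## Working session

There is one attempt and no reset: what is moved stays moved. The work goes in short steps, Python scripts to look and compute and a tool call to move; the robot and the scene stay as the last step left them, time stands still between calls to the robot, and variables do not carry over. Pictures are saved under pics/ and viewed, at most 14 in all, crops included, and the job is handed in when it is done.

Besides the shell and the picture viewer there is one more tool, called after "Call:" as name(argument=value, ...) on one line, values as JSON. carry_out: Moves the arm, as the interface text tells. Its arguments: {"type":"object","properties":{"series":{"type":"array","items":{"type":"object","properties":{"translation":{"type":"array","items":{"type":"number"}},"turn":{"type":"number"}}}},"fingers":{"type":"number"},"force":{"type":"number"}},"required":["series"]}

```bash
mkdir -p pics; ls; cat > h.py <<'E'
import numpy as np, cv2, pickle
from scipy.spatial.transform import Rotation as R
from cell import ctrl, imaging
def shot(cam,name):
    d=imaging.get_image(cam); pickle.dump(d,open(f'{name}.pkl','wb')); cv2.imwrite(f'pics/{name}.png',d['image']); return d
def load(name): return pickle.load(open(f'{name}.pkl','rb'))
def cloud(d):
    v,u=np.mgrid[0:420,0:560]; z=d['z_map']
    p=np.stack([(u-d['cx'])/d['fx']*z,(v-d['cy'])/d['fy']*z,z],-1)
    M=cv2.Rodrigues(np.array(d['rvec'],float))[0]
    return (p-np.array(d['tvec']).ravel())@M
def px(d,P):
    K=np.array([[d['fx'],0,d['cx']],[0,d['fy'],d['cy']],[0,0,1.]])
    return cv2.projectPoints(np.array(P,float).reshape(-1,1,3),np.array(d['rvec'],float),np.array(d['tvec'],float),K,None)[0].reshape(-1,2)
def st():
    s=ctrl.sense(); print(round(s['time_s'],2),np.round(s['tool_pos'],1),np.round(s['eef_rot'],3),np.round(s['force'],1),round(s['finger_gap'],2),round(s['grip_force'],1),'j',np.round(s['joints'],2)); return s
def togo(P,yaw=None):
    s=st(); Rt=R.from_euler('xyz',s['eef_rot']).as_matrix()
    print('cm',np.round(Rt.T@(np.array(P)-s['tool_pos'])/10,2))
E
python3 - <<'E'
from h import *
st()
for c in('scene','top'):
    d=shot(c,c+'0'); print(d['fx'],d['cx'],d['cy'],(-cv2.Rodrigues(np.array(d['rvec'],float))[0].T@np.array(d['tvec']).ravel()))
a=np.hstack([cv2.imread('pics/scene0.png'),cv2.imread('pics/top0.png')])
E
```

```text
pics
0.0 [ 168.1 -549.7  249.7] [-3.14  -0.     0.297] [ 0.1 -0.6  0.3] 1.0 0.0 j [-1.41  0.15  1.44 -0.    1.55 -0.13]
400.2948695850049 273.2692613416987 209.2513657172608 [954.05884046 710.32442432 955.937873  ]
442.3925847711207 279.22574778913673 205.83005466929873 [ 348.8153178    71.5605429  1613.40540143]
```

View pics/scene0.png

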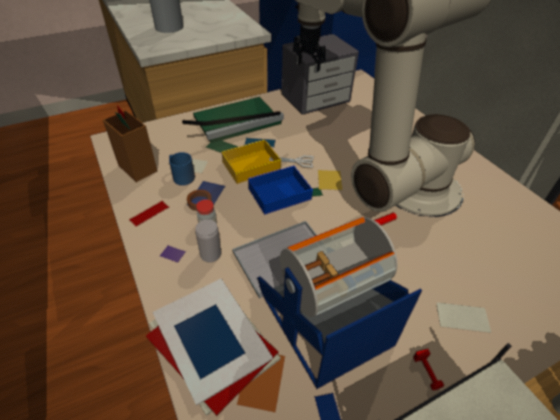

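View pics/top0.png

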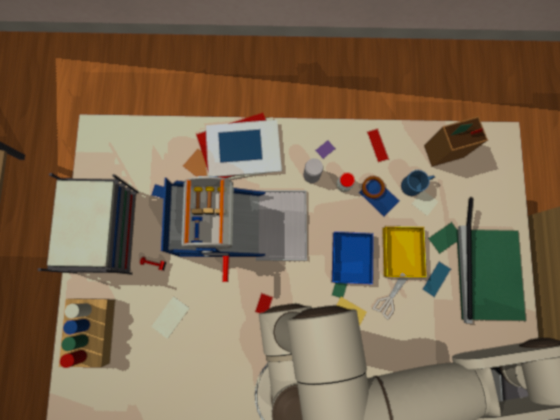

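The top view has +x up and +y left. The drum is at about (208,213), the crank knob at (226,268), the tray at (283,225), the blue bin at (353,258) and the yellow bin at (405,252). Red things that could be mistaken for the knob or a stamp: the dumbbell (152,262), the slip (264,303) and the flat bar (377,145).

```bash
python3 - <<'E'
from h import *
d=load('top0'); c=cloud(d); im=d['image']
for n,(u,v) in dict(knobA=(226,258),knobB=(226,268),knobC=(226,278),tray=(283,225),trayTR=(305,194),trayBR=(305,259),guard=(166,215),guardT=(168,182),guardB=(166,250),blue=(353,258),yel=(405,252),can=(313,170),jar=(347,181),tape=(373,187),b1=(333,234),b2=(373,234),b3=(333,283),b4=(373,283),y1=(385,228),y2=(425,228),y3=(385,276),y4=(425,276)).items():
    print(n,np.round(c[v,u]),im[v,u])
# red knob mask
h=cv2.cvtColor(im,cv2.COLOR_BGR2HSV)
m=((h[...,0]<8)|(h[...,0]>172))&(h[...,1]>150)&(c[...,2]>150); v,u=np.nonzero(m); 
k=(u>200)&(u<250)&(v>240)&(v<300); print(np.c_[u,v][k].min(0),np.c_[u,v][k].max(0),np.round(c[v[k],u[k]].min(0)),np.round(c[v[k],u[k]].max(0)),np.median(c[v[k],u[k]],0))
# guard top
g=(c[...,2]>235)&(c[...,2]<258)&(h[...,0]>95)&(h[...,0]<130); v,u=np.nonzero(g);k=(u<180)&(u>150); q=c[v[k],u[k]]; print('guard',q.min(0),q.max(0),np.polyfit(q[:,0],q[:,1],1))
for n,z0,z1,box in (('blue',44,56,(320,225,385,292)),('yel',44,56,(378,220,432,285)),('tray',10,22,(245,185,312,268))):
    x0,y0,x1,y1=box; s=c[y0:y1,x0:x1].reshape(-1,3); s=s[(s[:,2]>z0)&(s[:,2]<z1)]; print(n,len(s),cv2.minAreaRect(s[:,:2].astype(np.float32)))
t=cv2.resize(im[165:300,150:320],None,fx=4.5,fy=4.4,interpolation=cv2.INTER_CUBIC); cv2.imwrite('pics/crop1.png',t)
E
```

```text
knobA [442. 230. 246.] [  5  14 178]
knobB [411. 228. 255.] [  0  11 168]
knobC [381. 227. 250.] [  0   8 157]
tray [582.  54.   9.] [92 94 99]
trayTR [699. -26.  14.] [124 132 137]
trayBR [459. -27.  15.] [131 138 140]
guard [576. 428. 227.] [41 22  6]
guardT [684. 429. 226.] [43 27 17]
guardB [467. 427. 201.] [40 22  8]
blue [ 466. -201.    8.] [132  64  15]
yel [ 492. -391.    5.] [  0 144 184]
can [762. -47. 119.] [153 157 164]
jar [ 733. -170.   87.] [  0   3 189]
tape [ 733. -281.    1.] [107  60  25]
b1 [ 551. -128.   20.] [95 66 59]
b2 [ 550. -267.   46.] [128 117 123]
b3 [ 376. -129.    5.] [124 139 149]
b4 [ 379. -273.    2.] [103 105 113]
y1 [ 573. -312.   41.] [  0  99 127]
y2 [ 582. -469.    1.] [133 166 183]
y3 [ 404. -311.   24.] [ 37  91 113]
y4 [ 405. -446.   49.] [ 18 128 147]
[223 255] [228 281] [349.  72. 237.] [ 452.  239. 1613.] [413.99055595 230.17128817 251.11454342]
guard [462.31597365 425.01716347 235.04476483] [690.57504391 437.24444855 256.1888745 ] [1.45608221e-02 4.21464878e+02]
blue 229 ((468.2668151855469, -195.08782958984375), (141.41754150390625, 180.68466186523438), 88.39312744140625)
yel 215 ((492.47955322265625, -380.0455627441406), (179.1279754638672, 141.52056884765625), 0.11805839836597443)
tray 941 ((591.3215942382812, 71.06964111328125), (234.3006591796875, 274.100341796875), 88.7552719116211)
```

View pics/crop1.png

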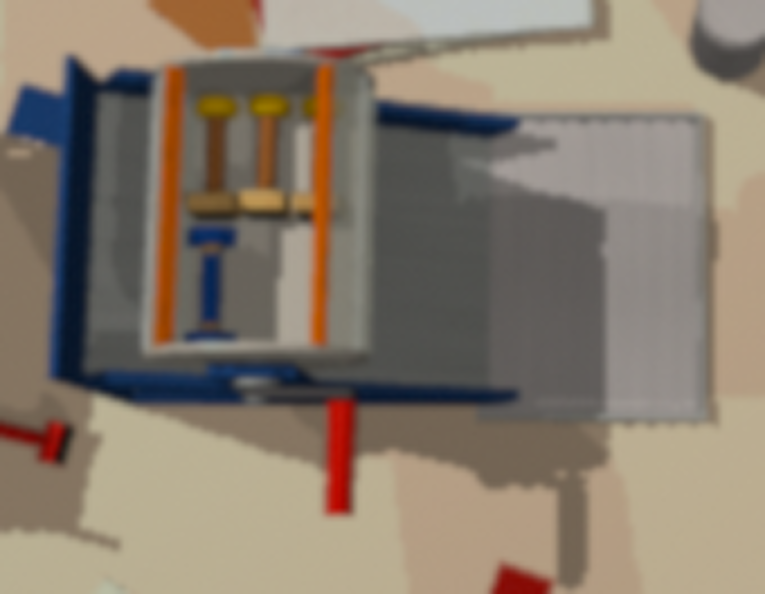

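```bash
python3 - <<'E'
from h import *
d=load('top0'); c=cloud(d); im=d['image']
for v in range(254,284,3):
    r=im[v,218:235].astype(int); k=np.nonzero((r[:,2]>110)&(r[:,1]<60))[0]+218
    if len(k): print(v,k.min(),k.max(),np.round([c[v,int(k.mean())]]))
for X in (366,401,446): print(X, px(d,[[X,230,250],[X,220,240],[X,240,240]]).round(1).tolist())
d=load('scene0'); print(px(d,[[366,230,240],[401,230,240],[446,230,240]]).round(1).tolist())
im=d['image']; print([(u,v) for v in range(200,240,2) for u in range(360,410,4) if im[v,u,2]>130 and im[v,u,1]<60])
togo([401,230,330])
E
```

```text
257 223 228 [[445. 232. 252.]]
260 223 228 [[435. 232. 256.]]
263 223 228 [[426. 232. 250.]]
266 223 228 [[417. 231. 252.]]
269 223 227 [[408. 230. 258.]]
272 223 227 [[399. 230. 257.]]
275 223 227 [[390. 230. 255.]]
278 223 227 [[381. 230. 253.]]
366 [[224.8, 283.0], [228.5, 283.2], [222.0, 283.0]]
401 [[225.3, 271.4], [228.9, 271.6], [222.4, 271.5]]
446 [[225.9, 256.6], [229.5, 256.9], [223.0, 256.8]]
[[395.5, 215.2], [384.2, 219.7], [369.3, 225.7]]
[(392, 214), (384, 216), (388, 216), (392, 216), (380, 218), (384, 218), (388, 218), (392, 218), (376, 220), (380, 220), (384, 220), (388, 220), (392, 220), (380, 222), (384, 222), (380, 224)]
0.1 [ 168.1 -549.7  249.8] [-3.141 -0.     0.297] [ 0.5  0.4 -0.4] 1.0 0.0 j [-1.41  0.15  1.44  0.    1.55 -0.13]
cm [ 45.07 -67.76  -7.95]
```

Call:
carry_out(series=[{"translation": [10,-15,-8],"turn": 0.1},{"translation": [10,-15,-8],"turn": 0.2},{"translation": [10,-15,-8],"turn": 0.297},{"translation": [10,-15,-8],"turn": 0.297},{"translation": [10,-15,-8],"turn": 0.297},{"translation": [25,-38,-8],"turn": 0.297},{"translation": [25,-38,-8],"turn": 0.297},{"translation": [25,-38,-8],"turn": 0.297},{"translation": [25,-38,-8],"turn": 0.297},{"translation": [25,-38,-8],"turn": 0.297},{"translation": [25,-38,-8],"turn": 0.297},{"translation": [25,-38,-8],"turn": 0.297}], fingers=0.2, force=40)

```text
time_s: 1.1
tool_pos: [296.0, -110.6, 330.5]
eef_rot: [-3.142, -0.001, 0.0]
force: [0.5, 0.1, 0.4]
finger_gap: 0.598
grip_force: 0.0
```

Call:
carry_out(series=[{"translation": [10.6,-34,0],"turn": 0},{"translation": [10.6,-34,0],"turn": 0},{"translation": [10.6,-34,0],"turn": 0},{"translation": [10.6,-34,0],"turn": 0},{"translation": [10.6,-34,0],"turn": 0},{"translation": [10.6,-34,0],"turn": 0},{"translation": [10.6,-34,0],"turn": 0},{"translation": [10.6,-34,0],"turn": 0},{"translation": [10.6,-34,0],"turn": 0},{"translation": [10.6,-34,0],"turn": 0},{"translation": [10.6,-34,3],"turn": 0},{"translation": [10.6,-34,5],"turn": 0}])

```text
time_s: 2.1
tool_pos: [402.0, 227.5, 278.5]
eef_rot: [3.141, 0.001, 0.002]
force: [-0.3, -0.0, -0.5]
finger_gap: 0.598
grip_force: 0.0
```

Call:
carry_out(series=[{"translation": [0,0,2],"turn": 0},{"translation": [0,0,3.8],"turn": 0},{"translation": [0,0,3.8],"turn": 0}])

```text
time_s: 2.35
tool_pos: [401.0, 226.0, 239.0]
eef_rot: [3.14, 0.005, -0.0]
force: [-0.4, -0.9, -0.9]
finger_gap: 0.599
grip_force: 0.0
```

Call:
carry_out(series=[{"translation": [0,0,0],"turn": 0},{"translation": [0,0,0],"turn": 0},{"translation": [0,0,0],"turn": 0},{"translation": [0,0,0],"turn": 0},{"translation": [0,0,0],"turn": 0},{"translation": [0,0,0],"turn": 0}], fingers=-1, force=40)

```text
time_s: 2.85
tool_pos: [402.2, 231.0, 244.3]
eef_rot: [-3.131, -0.002, 0.003]
force: [-1.8, 46.3, -2.5]
finger_gap: 0.223
grip_force: 39.6
```

Call:
carry_out(series=[{"translation": [0,-0.2,0],"turn": 0},{"translation": [0,-0.2,0],"turn": 0},{"translation": [0,-0.2,0],"turn": 0},{"translation": [0,-0.2,0],"turn": 0}])

```text
time_s: 3.18
tool_pos: [402.2, 231.5, 244.2]
eef_rot: [-3.134, -0.002, 0.002]
force: [-3.1, 29.5, -0.1]
finger_gap: 0.216
grip_force: 39.7
```

```bash
python3 -c "
from h import *
st()"
```

```text
3.18 [402.2 231.5 244.2] [-3.134e+00 -2.000e-03  2.000e-03] [-3.1 29.5 -0.1] 0.22 39.7 j [ 0.35 -0.08  1.69  0.01  1.53  1.92]
```

Call:
carry_out(series=[{"translation": [0,-0.37,-0.52],"turn": 0},{"translation": [0,-0.44,-1.04],"turn": 0},{"translation": [0,-0.55,-1.55],"turn": 0},{"translation": [0,-0.71,-2.05],"turn": 0},{"translation": [0,-0.91,-2.54],"turn": 0},{"translation": [0,-1.15,-3.0],"turn": 0},{"translation": [0,-1.43,-3.44],"turn": 0},{"translation": [0,-1.75,-3.86],"turn": 0}])

```text
time_s: 3.85
tool_pos: [401.9, 246.8, 281.2]
eef_rot: [-3.14, 0.001, 0.0]
force: [1.3, 12.3, -19.1]
finger_gap: 0.218
grip_force: 39.5
```

Call:
carry_out(series=[{"translation": [0,-0.45,-0.29],"turn": 0},{"translation": [0,-0.84,-0.54],"turn": 0},{"translation": [0,-1.26,-0.81],"turn": 0},{"translation": [0,-1.7,-1.09],"turn": 0},{"translation": [0,-2.16,-1.33],"turn": 0},{"translation": [0,-2.64,-1.53],"turn": 0},{"translation": [0,-3.14,-1.69],"turn": 0},{"translation": [0,-3.65,-1.8],"turn": 0},{"translation": [0,-4.17,-1.87],"turn": 0},{"translation": [0,-4.7,-1.89],"turn": 0}])

```text
time_s: 4.68
tool_pos: [401.4, 292.6, 301.1]
eef_rot: [3.14, 0.001, -0.001]
force: [-13.7, -7.9, 1.6]
finger_gap: 0.214
grip_force: 41.1
```

Call:
carry_out(series=[{"translation": [0,-0.52,0.02],"turn": 0},{"translation": [0,-1.04,0.09],"turn": 0},{"translation": [0,-1.55,0.2],"turn": 0},{"translation": [0,-2.05,0.36],"turn": 0},{"translation": [0,-2.54,0.56],"turn": 0},{"translation": [0,-3.0,0.8],"turn": 0},{"translation": [0,-3.44,1.08],"turn": 0},{"translation": [0,-3.86,1.4],"turn": 0},{"translation": [0,-4.24,1.76],"turn": 0}])

```text
time_s: 5.43
tool_pos: [400.8, 335.3, 283.2]
eef_rot: [3.141, 0.003, 0.0]
force: [-19.6, -6.6, 4.2]
finger_gap: 0.22
grip_force: 41.1
```

Call:
carry_out(series=[{"translation": [-0.1,-0.35,0.39],"turn": 0},{"translation": [-0.2,-0.67,0.8],"turn": 0},{"translation": [-0.2,-0.95,1.24],"turn": 0},{"translation": [-0.2,-1.2,1.71],"turn": 0},{"translation": [-0.2,-1.4,2.19],"turn": 0},{"translation": [-0.2,-1.55,2.69],"turn": 0},{"translation": [-0.2,-1.67,3.2],"turn": 0},{"translation": [-0.2,-1.73,3.72],"turn": 0},{"translation": [-0.2,-1.76,4.24],"turn": 0},{"translation": [-0.2,-1.76,4.24],"turn": 0},{"translation": [-0.2,-1.76,4.24],"turn": 0},{"translation": [-0.2,-1.76,4.24],"turn": 0}])

```text
time_s: 6.43
tool_pos: [400.3, 352.6, 240.5]
eef_rot: [3.141, -0.0, -0.001]
force: [-2.8, -5.9, -4.5]
finger_gap: 0.217
grip_force: 40.6
```

```bash
python3 - <<'E'
from h import *
d=shot('top','top1'); e=shot('scene','scene1')
a=cv2.resize(d['image'][160:310,140:340],(500,375),interpolation=cv2.INTER_CUBIC)
b=cv2.resize(e['image'][190:400,210:430],(300,286)); b=np.vstack([b,np.zeros((89,300,3),np.uint8)])
cv2.imwrite('pics/c2.png',np.hstack([a,b])); st()
E
```

```text
6.53 [400.3 352.6 240.5] [ 3.141e+00 -0.000e+00 -1.000e-03] [-3.3 -5.3 -4.8] 0.22 40.6 j [ 0.58  0.07  1.55 -0.    1.53  2.15]
```

View pics/c2.png

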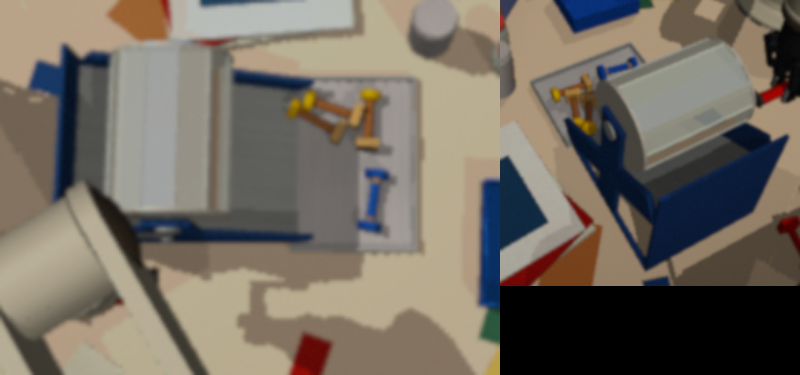

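Call:
carry_out(series=[{"translation": [0,0.05,-0.78],"turn": 0},{"translation": [0,0.2,-1.55],"turn": 0},{"translation": [0,0.46,-2.3],"turn": 0},{"translation": [0,0.8,-3.0],"turn": 0},{"translation": [0,1.24,-3.65],"turn": 0},{"translation": [0,1.76,-4.24],"turn": 0},{"translation": [0,2.35,-4.76],"turn": 0},{"translation": [0,3.0,-5.2],"turn": 0},{"translation": [0,3.7,-5.54],"turn": 0},{"translation": [0,4.45,-5.8],"turn": 0},{"translation": [0,5.22,-5.95],"turn": 0},{"translation": [0,6.0,-6.0],"turn": 0}])

```text
time_s: 7.53
tool_pos: [401.0, 293.2, 301.2]
eef_rot: [-3.139, -0.003, -0.0]
force: [11.0, 5.7, -4.9]
finger_gap: 0.219
grip_force: 40.7
```

Call:
carry_out(series=[{"translation": [0.1,0.78,0.05],"turn": 0},{"translation": [0.1,1.55,0.2],"turn": 0},{"translation": [0.1,2.3,0.46],"turn": 0},{"translation": [0.1,3.0,0.8],"turn": 0},{"translation": [0.1,3.65,1.24],"turn": 0},{"translation": [0.1,4.24,1.76],"turn": 0},{"translation": [0.1,4.76,2.35],"turn": 0},{"translation": [0.1,5.2,3.0],"turn": 0},{"translation": [0.1,5.54,3.7],"turn": 0},{"translation": [0.1,5.8,4.45],"turn": 0},{"translation": [0.1,5.95,5.22],"turn": 0},{"translation": [0.1,6.0,6.0],"turn": 0}])

```text
time_s: 8.53
tool_pos: [402.0, 232.6, 241.5]
eef_rot: [-3.141, -0.004, -0.001]
force: [4.8, -3.9, 6.6]
finger_gap: 0.214
grip_force: 41.6
```

Call:
carry_out(series=[{"translation": [0,0,0],"turn": 0},{"translation": [0,0,0],"turn": 0},{"translation": [0,0,0],"turn": 0},{"translation": [0,0,0],"turn": 0}], fingers=0.2)

```text
time_s: 8.87
tool_pos: [401.3, 233.3, 240.6]
eef_rot: [-3.141, -0.001, -0.0]
force: [-0.3, 0.6, 0.7]
finger_gap: 0.602
grip_force: 0.0
```

Call:
carry_out(series=[{"translation": [0,0,-3],"turn": 0},{"translation": [0,0,-7],"turn": 0},{"translation": [0,0,-10],"turn": 0},{"translation": [-2,16,-10],"turn": 0},{"translation": [-2,16,-10],"turn": 0},{"translation": [-2,16,-10],"turn": 0},{"translation": [-2,16,-10],"turn": 0},{"translation": [-2,32,-10],"turn": 0},{"translation": [-2,32,-10],"turn": 0},{"translation": [-2,32,-10],"turn": 0},{"translation": [-2,32,-10],"turn": 0},{"translation": [-2,32,-10],"turn": 0}])

```text
time_s: 9.87
tool_pos: [380.7, -91.8, 339.8]
eef_rot: [3.141, 0.0, -0.006]
force: [0.4, 0.3, -0.5]
finger_gap: 0.604
grip_force: 0.0
```

```bash
python3 - <<'E'
from h import *
d=shot('top','top2'); st()
cv2.imwrite('pics/c3.png',cv2.resize(d['image'][165:285,150:320],(800,565),interpolation=cv2.INTER_CUBIC))
E
```

```text
9.92 [380.8 -89.5 339.9] [-3.142  0.    -0.005] [-0.6  0.4 -0.3] 0.6 0.0 j [-0.43 -0.25  1.64 -0.    1.75  1.15]
```

View pics/c3.png

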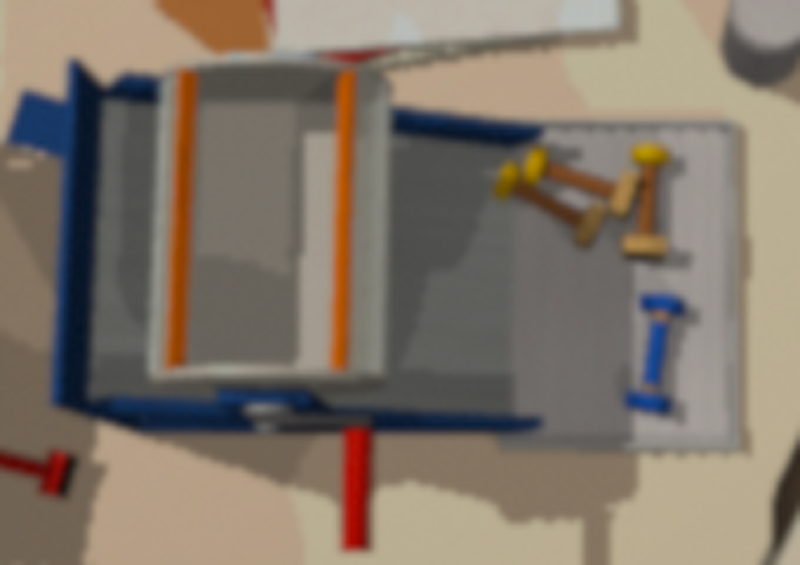

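```bash
cat >> h.py <<'E'
def ground(d,u,v,z):
    M=cv2.Rodrigues(np.array(d['rvec'],float))[0]; C=-M.T@np.array(d['tvec']).ravel()
    r=M.T@np.array([(u-d['cx'])/d['fx'],(v-d['cy'])/d['fy'],1]); return C+r*(z-C[2])/r[2]
def obj(d,a,b,z=22):
    p,q=ground(d,*a,z),ground(d,*b,z); e=p-q
    print('mid',np.round((p+q)/2,1),'sep',round(np.hypot(*e[:2]),1),'axis yaw',round(np.arctan2(e[1],e[0]),3))
E
python3 - <<'E'
from h import *
d=load('top2'); f=lambda x,y:(150+(x+.5)/4.706-.5,165+(y+.5)/4.708-.5)
for n,a,b in (('bob',(662,302),(650,402)),('A',(650,154),(645,245)),('B',(536,163),(626,194)),('C',(507,181),(590,224))): print(n,f(*a)); obj(d,f(*a),f(*b))
c=cloud(d); print(np.round(c[175:260:6,276:300:4,2].T))
E
```

```text
bob (290.27773055673606, 228.75233644859813)
mid [528.4  31.3  22. ] sep 77.5 axis yaw -0.106
A (287.72779430514237, 197.31648258283772)
mid [647.2  39.5  22. ] sep 72.1 axis yaw -0.04
B (263.5033999150021, 199.22812234494478)
mid [662.7  91.6  22. ] sep 74.3 axis yaw 1.252
C (257.3410539736507, 203.0514018691589)
mid [643.3 116.5  22. ] sep 73.0 axis yaw 1.105
[[-5.000e+00 -1.000e+00 -3.000e+00  9.000e+00  7.000e+00  2.500e+01
   3.900e+01  8.000e+00  1.100e+01  6.000e+00  8.000e+00  4.000e+00
   3.000e+00  4.000e+00  1.400e+01]
 [-2.000e+00  4.000e+00 -4.000e+00  7.000e+00 -0.000e+00  2.600e+01
   5.000e+00  7.000e+00  1.000e+01  6.000e+00 -4.000e+00  6.000e+00
   0.000e+00  1.613e+03  1.700e+01]
 [-6.000e+00 -4.000e+00 -3.000e+00  4.000e+00  1.000e+01  4.000e+01
  -2.000e+00  3.800e+01  4.000e+00  4.000e+00  7.000e+00  9.000e+00
   6.000e+00  4.000e+00  1.200e+01]
 [ 0.000e+00 -0.000e+00 -5.000e+00  3.000e+00  3.500e+01  2.800e+01
   3.000e+01  3.500e+01  8.000e+00  3.600e+01  2.800e+01  3.200e+01
   3.300e+01  5.000e+00  8.000e+00]
 [ 2.000e+00  2.000e+00  5.000e+00  1.000e+01  1.700e+01  3.000e+00
   5.000e+00  8.000e+00  3.000e+00  3.800e+01  1.000e+01  5.000e+00
   8.000e+00  1.000e+01  1.700e+01]
 [-5.000e+00  2.000e+00  3.000e+00  3.000e+00  4.000e+00  1.300e+01
   1.000e+01  4.000e+00  1.000e+00  2.000e+00  3.000e+00  1.100e+01
   3.000e+00  6.000e+00  1.500e+01]]
```

Call:
carry_out(series=[{"translation": [14.7,-12.1,10],"turn": 0.106},{"translation": [14.7,-12.1,10],"turn": 0.106},{"translation": [14.7,-12.1,10],"turn": 0.106},{"translation": [14.7,-12.1,10],"turn": 0.106},{"translation": [14.7,-12.1,10],"turn": 0.106},{"translation": [14.7,-12.1,10],"turn": 0.106},{"translation": [14.7,-12.1,24],"turn": 0.106},{"translation": [14.7,-12.1,24],"turn": 0.106},{"translation": [14.7,-12.1,24],"turn": 0.106},{"translation": [14.7,-12.1,24],"turn": 0.106},{"translation": [14.7,-12.1,24],"turn": 0.106},{"translation": [14.7,-12.1,24],"turn": 0.106}])

```text
time_s: 10.92
tool_pos: [528.1, 34.9, 100.5]
eef_rot: [-3.141, 0.0, -0.105]
force: [0.9, 0.3, -0.4]
finger_gap: 0.599
grip_force: 0.0
```

```bash
python3 -c "
from h import *
togo([528.4,31.3,28])"
```

```text
10.92 [528.1  34.9 100.5] [-3.141  0.    -0.105] [ 0.9  0.3 -0.4] 0.6 0.0 j [-0.08  0.16  1.74  0.    1.24  1.6 ]
cm [0.07 0.36 7.25]
```

Call:
carry_out(series=[{"translation": [0.1,0.3,3],"turn": 0},{"translation": [0.1,0.3,5],"turn": 0},{"translation": [0.1,0.3,7.2],"turn": 0},{"translation": [0.1,0.3,7.2],"turn": 0},{"translation": [0.1,0.3,7.2],"turn": 0}])

```text
time_s: 11.33
tool_pos: [529.5, 31.3, 29.5]
eef_rot: [-3.141, -0.001, -0.106]
force: [-0.0, -0.6, 0.2]
finger_gap: 0.6
grip_force: 0.0
```

Call:
carry_out(series=[{"translation": [0,0,0],"turn": 0},{"translation": [0,0,0],"turn": 0},{"translation": [0,0,0],"turn": 0},{"translation": [0,0,0],"turn": 0},{"translation": [0,0,0],"turn": 0},{"translation": [0,0,0],"turn": 0},{"translation": [0,0,0],"turn": 0}], fingers=-1, force=40)

```text
time_s: 11.92
tool_pos: [529.6, 31.1, 29.5]
eef_rot: [-3.141, -0.002, -0.106]
force: [-3.4, 0.2, 11.6]
finger_gap: 0.144
grip_force: 38.9
```

Call:
carry_out(series=[{"translation": [0,0,-4],"turn": 0},{"translation": [0,0,-8.5],"turn": 0},{"translation": [-1,3,-9.5],"turn": 0},{"translation": [-3.7,23.1,-9.5],"turn": 0},{"translation": [-3.7,23.1,-9.5],"turn": 0},{"translation": [-3.7,23.1,-9.5],"turn": 0},{"translation": [-3.7,23.1,-9.5],"turn": 0},{"translation": [-3.7,23.1,-9.5],"turn": -0.1},{"translation": [-3.7,23.1,-9.5],"turn": -0.1},{"translation": [-3.7,23.1,-5],"turn": -0.1},{"translation": [-3.7,23.1,-1.2],"turn": -0.1},{"translation": [-3.7,23.1,-1.2],"turn": -0.1}])

```text
time_s: 12.92
tool_pos: [464.5, -193.2, 34.3]
eef_rot: [-3.137, 0.007, -0.007]
force: [-1.3, 1.5, -3.6]
finger_gap: 0.144
grip_force: 39.7
```

Call:
carry_out(series=[{"translation": [0,0,0],"turn": 0},{"translation": [0,0,0],"turn": 0},{"translation": [0,0,0],"turn": 0},{"translation": [0,0,0],"turn": 0}], fingers=0.2)

```text
time_s: 13.25
tool_pos: [468.6, -195.1, 42.0]
eef_rot: [3.14, -0.003, -0.006]
force: [0.1, 0.4, 0.2]
finger_gap: 0.601
grip_force: 0.0
```

Call:
carry_out(series=[{"translation": [0,0,-4],"turn": 0},{"translation": [0,0,-8],"turn": 0},{"translation": [21.7,-23.3,-8],"turn": 0.035},{"translation": [21.7,-23.3,-8],"turn": 0.035},{"translation": [21.7,-23.3,-8],"turn": 0.035},{"translation": [21.7,-23.3,-8],"turn": 0.035},{"translation": [21.7,-23.3,-8],"turn": 0.035},{"translation": [21.7,-23.3,-8],"turn": 0.035},{"translation": [21.7,-23.3,-8],"turn": 0.035},{"translation": [21.7,-23.3,-8],"turn": 0.035},{"translation": [21.7,-23.3,-8],"turn": 0.035},{"translation": [21.7,-23.3,-8],"turn": 0.035}])

```text
time_s: 14.25
tool_pos: [686.5, 38.2, 120.6]
eef_rot: [3.142, -0.001, -0.039]
force: [0.1, 0.2, 0.6]
finger_gap: 0.594
grip_force: 0.0
```

```bash
python3 - <<'E'
from h import *
togo([686,38,28])
d=shot('scene','s3'); print(px(d,[[683,38,22],[611,41,22],[686,38,60]]))
cv2.imwrite('pics/c4.png',cv2.resize(d['image'][150:310,170:390],(800,582),interpolation=cv2.INTER_CUBIC))
E
```

```text
14.25 [686.5  38.2 120.6] [ 3.142e+00 -1.000e-03 -3.900e-02] [0.1 0.2 0.6] 0.59 0.0 j [-0.06  0.45  1.32  0.    1.37  1.55]
cm [-0.06  0.02  9.26]
[[250.55718657 258.93148608]
 [273.01648161 251.13053292]
 [249.17135979 251.0971407 ]]
```

View pics/c4.png

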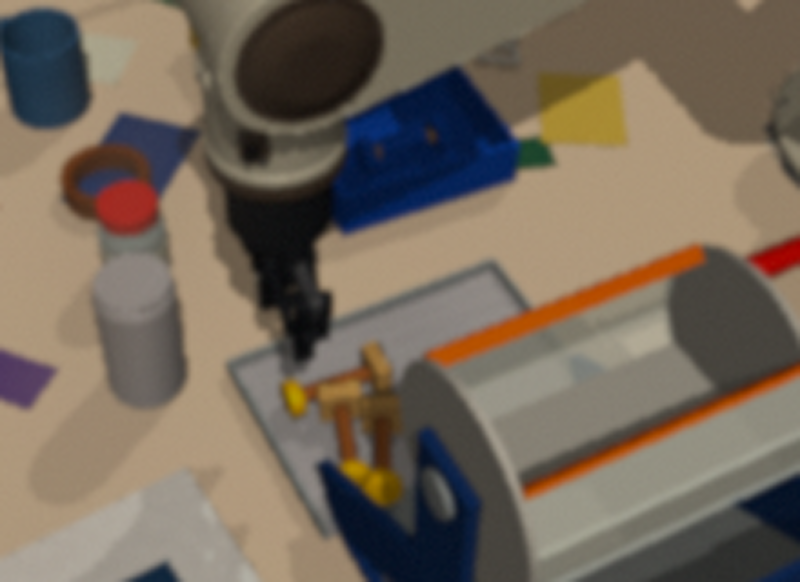

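The scene crop shows A's knob at (293,396), which matches the projected position. The bobbin is in the blue bin at about (405,140). Descending on the knob.

Call:
carry_out(series=[{"translation": [0,0,3],"turn": 0},{"translation": [0,0,5.5],"turn": 0},{"translation": [0,0,7.5],"turn": 0},{"translation": [0,0,9.1],"turn": 0},{"translation": [0,0,9.1],"turn": 0},{"translation": [0,0,9.1],"turn": 0}])

```text
time_s: 14.8
tool_pos: [685.5, 36.0, 29.4]
eef_rot: [3.142, 0.0, -0.042]
force: [0.5, -0.0, -0.1]
finger_gap: 0.596
grip_force: 0.0
```

Call:
carry_out(series=[{"translation": [0,0,0],"turn": 0},{"translation": [0,0,0],"turn": 0},{"translation": [0,0,0],"turn": 0},{"translation": [0,0,0],"turn": 0},{"translation": [0,0,0],"turn": 0}], fingers=-1, force=40)

```text
time_s: 15.22
tool_pos: [686.7, 36.6, 31.0]
eef_rot: [3.141, -0.003, -0.041]
force: [-2.1, -1.2, 8.3]
finger_gap: 0.356
grip_force: 38.9
```

Call:
carry_out(series=[{"translation": [0,0,-3.5],"turn": 0},{"translation": [0,0,-7.5],"turn": 0},{"translation": [0,0,-11.5],"turn": 0},{"translation": [-14.5,42.2,-11.5],"turn": 0},{"translation": [-14.5,42.2,-11.5],"turn": 0},{"translation": [-14.5,42.2,-11.5],"turn": 0},{"translation": [-14.5,42.2,-11.5],"turn": 0},{"translation": [-14.5,42.2,-11.5],"turn": 0},{"translation": [-14.5,42.2,-11.5],"turn": 0},{"translation": [-14.5,42.2,-11.5],"turn": 0},{"translation": [-14.5,42.2,-11.5],"turn": 0},{"translation": [-14.5,42.2,-11.5],"turn": 0}])

```text
time_s: 16.22
tool_pos: [548.6, -314.3, 145.3]
eef_rot: [3.141, -0.002, -0.041]
force: [0.6, -0.3, -0.4]
finger_gap: 0.357
grip_force: 39.9
```

```bash
python3 - <<'E'
from h import *
togo([525,-380,38])
d=shot('scene','s4'); 
cv2.imwrite('pics/c5.png',np.vstack([cv2.resize(d['image'][110:310,170:390],(500,450),interpolation=cv2.INTER_CUBIC)]))
E
```

```text
16.22 [ 548.6 -314.3  145.3] [ 3.141e+00 -2.000e-03 -4.100e-02] [ 0.6 -0.3 -0.4] 0.36 39.9 j [-0.64  0.32  1.44  0.    1.38  0.97]
cm [-2.11  6.65 10.73]
```

View pics/c5.png

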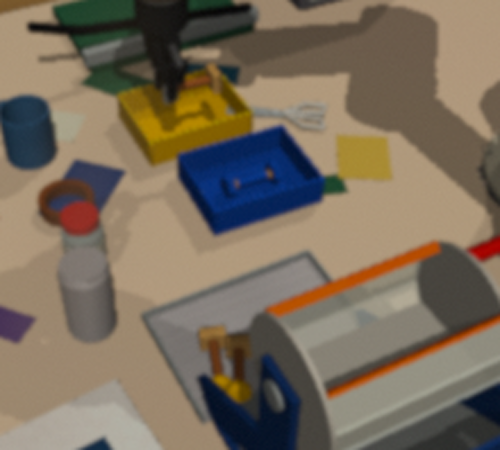

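Call:
carry_out(series=[{"translation": [-2.1,8.6,0],"turn": -0.04},{"translation": [-2.1,8.6,0],"turn": -0.04},{"translation": [-2.1,8.6,0],"turn": -0.04},{"translation": [-2.1,8.6,4],"turn": -0.04},{"translation": [-2.1,8.6,8],"turn": -0.04},{"translation": [-2.1,8.6,10.2],"turn": -0.04},{"translation": [-2.1,8.6,10.2],"turn": -0.04},{"translation": [-2.1,8.6,10.2],"turn": -0.04}])

```text
time_s: 16.93
tool_pos: [525.0, -397.5, 42.4]
eef_rot: [-3.141, 0.0, -0.001]
force: [0.5, -0.7, 0.5]
finger_gap: 0.353
grip_force: 40.0
```

Call:
carry_out(series=[{"translation": [0,0,0],"turn": 0},{"translation": [0,0,0],"turn": 0},{"translation": [0,0,0],"turn": 0},{"translation": [0,0,0],"turn": 0}], fingers=0.2)

```text
time_s: 17.27
tool_pos: [525.5, -397.8, 43.3]
eef_rot: [3.14, -0.002, -0.001]
force: [-0.1, -0.5, -0.2]
finger_gap: 0.602
grip_force: 0.0
```

Call:
carry_out(series=[{"translation": [0,0,-4],"turn": 0},{"translation": [0,0,-8],"turn": 0},{"translation": [0,-5,-12],"turn": 0},{"translation": [0,-20,-12],"turn": 0},{"translation": [0,-20,-12],"turn": 0},{"translation": [0,-20,-12],"turn": 0},{"translation": [0,-20,-12],"turn": 0},{"translation": [0,-20,-12],"turn": 0}])

```text
time_s: 17.93
tool_pos: [525.4, -191.8, 163.6]
eef_rot: [-3.141, -0.002, 0.002]
force: [0.3, 0.1, -0.8]
finger_gap: 0.603
grip_force: 0.0
```

```bash
python3 - <<'E'
from h import *
st(); d=shot('top','top3')
cv2.imwrite('pics/c6.png',np.hstack([cv2.resize(d['image'][180:240,245:315],(560,480),interpolation=cv2.INTER_CUBIC),cv2.resize(d['image'][210:300,320:435],(240,188),interpolation=cv2.INTER_CUBIC,dst=None) if 0 else np.vstack([cv2.resize(d['image'][215:295,375:435],(240,320)),np.zeros((160,240,3),np.uint8)])]))
E
```

```text
17.93 [ 525.4 -191.8  163.6] [-3.141e+00 -2.000e-03  2.000e-03] [ 0.3  0.1 -0.8] 0.6 0.0 j [-0.49  0.16  1.6   0.    1.38  1.08]
```

View pics/c6.png

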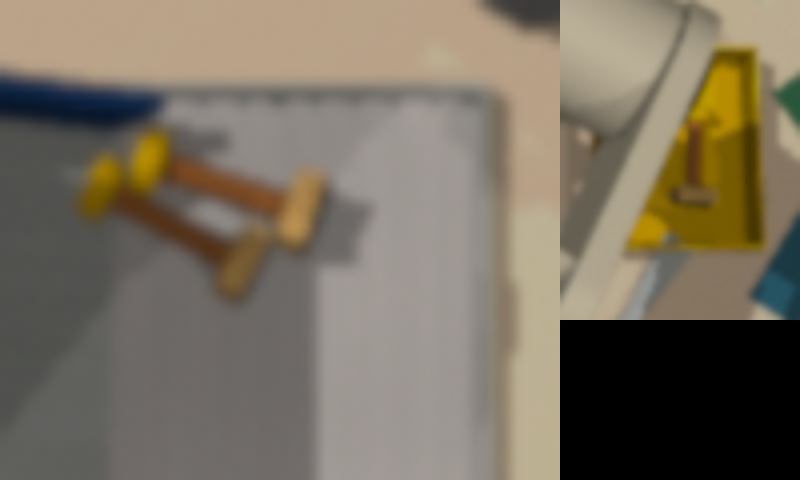

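Crop: B has its knob at (151,162) and block at (303,209). C has its knob at (102,187) and block at (243,263). Stamp A lies in the yellow bin. I'll take B by its block, which is free on both sides at its outer end.

```bash
python3 - <<'E'
from h import *
d=load('top3'); f=lambda x,y:(245+(x+.5)/8-.5,180+(y+.5)/8-.5)
for n,a,b in (('B',(151,162),(303,209)),('C',(102,187),(243,263))):
    a,b=f(*a),f(*b); obj(d,a,b); p,q=ground(d,*a,23),ground(d,*b,23); e=(p-q)/np.linalg.norm(p-q); print('knob',p.round(1),'block',q.round(1),'block out6',(q-6*e).round(1)); togo(list((q-6*e)[:2])+[28])
E
```

```text
mid [661.8  92.1  22. ] sep 73.1 axis yaw 1.284
knob [672.  127.1  23. ] block [651.3  57.1  23. ] block out6 [649.6  51.3  23. ]
17.98 [ 525.6 -194.3  163.4] [ 3.141e+00 -2.000e-03  3.000e-03] [0.3 0.7 0.7] 0.6 0.0 j [-0.49  0.16  1.6   0.    1.38  1.08]
cm [ 12.43 -24.53  13.55]
mid [643.  116.7  22. ] sep 73.7 axis yaw 1.089
knob [659.9 149.2  23. ] block [625.8  84.   23. ] block out6 [623.   78.7  23. ]
17.98 [ 525.6 -194.3  163.4] [ 3.141e+00 -2.000e-03  3.000e-03] [0.3 0.7 0.7] 0.6 0.0 j [-0.49  0.16  1.6   0.    1.38  1.08]
cm [  9.78 -27.28  13.55]
```

Call:
carry_out(series=[{"translation": [12.4,-24.6,0],"turn": -0.12},{"translation": [12.4,-24.6,0],"turn": -0.24},{"translation": [12.4,-24.6,0],"turn": -0.36},{"translation": [12.4,-24.6,0],"turn": -0.48},{"translation": [12.4,-24.6,0],"turn": -0.6},{"translation": [12.4,-24.6,0],"turn": -0.72},{"translation": [12.4,-24.6,0],"turn": -0.84},{"translation": [12.4,-24.6,0],"turn": -0.96},{"translation": [12.4,-24.6,2],"turn": -1.08},{"translation": [12.4,-24.6,4],"turn": -1.2},{"translation": [12.4,-24.6,5],"turn": -1.27},{"translation": [12.4,-24.6,5],"turn": -1.27}])

```text
time_s: 18.98
tool_pos: [649.0, 47.6, 109.4]
eef_rot: [-3.138, 0.001, 1.272]
force: [-1.0, -0.2, 0.1]
finger_gap: 0.604
grip_force: 0.0
```

```bash
python3 -c "
from h import *
togo([649.6,51.3,28])"
```

```text
18.98 [649.   47.6 109.4] [-3.138e+00  1.000e-03  1.272e+00] [-1.  -0.2  0.1] 0.6 0.0 j [-0.05  0.39  1.43 -0.    1.33  0.25]
cm [ 0.38 -0.02  8.14]
```

Call:
carry_out(series=[{"translation": [0.2,0,3],"turn": 0},{"translation": [0.2,0,5],"turn": 0},{"translation": [0.2,0,7],"turn": 0},{"translation": [0.2,0,8.1],"turn": 0},{"translation": [0.2,0,8.1],"turn": 0},{"translation": [0.2,0,8.1],"turn": 0}])

```text
time_s: 19.48
tool_pos: [650.6, 49.9, 31.7]
eef_rot: [3.141, -0.0, 1.267]
force: [0.3, -0.6, 0.5]
finger_gap: 0.603
grip_force: 0.0
```

Call:
carry_out(series=[{"translation": [0,0,0],"turn": 0},{"translation": [0,0,0],"turn": 0},{"translation": [0,0,0],"turn": 0},{"translation": [0,0,0],"turn": 0},{"translation": [0,0,0],"turn": 0}], fingers=-1, force=40)

```text
time_s: 19.9
tool_pos: [651.1, 50.1, 32.7]
eef_rot: [3.139, -0.001, 1.268]
force: [0.6, -1.1, 6.6]
finger_gap: 0.386
grip_force: 39.7
```

Call:
carry_out(series=[{"translation": [0,0,-3],"turn": 0},{"translation": [0,0,-7],"turn": 0},{"translation": [0,0,-11],"turn": 0},{"translation": [-2,0,-13],"turn": 0.1},{"translation": [-44.7,-7.1,-13],"turn": 0.2},{"translation": [-44.7,-7.1,-13],"turn": 0.32},{"translation": [-44.7,-7.1,-13],"turn": 0.44},{"translation": [-44.7,-7.1,-13],"turn": 0.56},{"translation": [-44.7,-7.1,-13],"turn": 0.68},{"translation": [-44.7,-7.1,-13],"turn": 0.8},{"translation": [-44.7,-7.1,-13],"turn": 0.92},{"translation": [-44.7,-7.1,-13],"turn": 1.04}])

```text
time_s: 20.9
tool_pos: [493.1, -268.1, 162.0]
eef_rot: [3.14, -0.001, 0.223]
force: [0.1, 1.0, -0.6]
finger_gap: 0.385
grip_force: 40.0
```

```bash
python3 -c "
from h import *
togo([450,-355,62])"
```

```text
20.9 [ 493.1 -268.1  162. ] [ 3.14e+00 -1.00e-03  2.23e-01] [ 0.1  1.  -0.6] 0.39 40.0 j [-0.64  0.17  1.6   0.    1.37  0.71]
cm [-6.14  7.51 10.01]
```

Call:
carry_out(series=[{"translation": [-6.1,7.4,0],"turn": 0.1},{"translation": [-6.1,7.4,0],"turn": 0.22},{"translation": [-6.1,7.4,0],"turn": 0.22},{"translation": [-6.1,7.4,4],"turn": 0.22},{"translation": [-6.1,7.4,8],"turn": 0.22},{"translation": [-6.1,7.4,10],"turn": 0.22},{"translation": [-6.1,7.4,10],"turn": 0.22},{"translation": [-6.1,7.4,10],"turn": 0.22}])

```text
time_s: 21.57
tool_pos: [451.7, -352.3, 61.4]
eef_rot: [-3.141, 0.0, 0.009]
force: [1.0, -1.1, 0.1]
finger_gap: 0.389
grip_force: 40.1
```

Call:
carry_out(series=[{"translation": [0,0,0],"turn": 0},{"translation": [0,0,0],"turn": 0},{"translation": [0,0,0],"turn": 0},{"translation": [0,0,0],"turn": 0}], fingers=0.1)

```text
time_s: 21.9
tool_pos: [452.1, -352.7, 62.1]
eef_rot: [3.14, -0.001, 0.009]
force: [0.3, -1.2, -0.6]
finger_gap: 0.549
grip_force: 0.0
```

Call:
carry_out(series=[{"translation": [0,0,-4],"turn": 0},{"translation": [0,0,-8],"turn": 0},{"translation": [0,-5,-12],"turn": 0},{"translation": [6,-24,-12],"turn": -0.12},{"translation": [6,-24,-12],"turn": -0.24},{"translation": [6,-24,-12],"turn": -0.36},{"translation": [6,-24,-12],"turn": -0.48},{"translation": [6,-24,-12],"turn": -0.6},{"translation": [6,-24,-12],"turn": -0.72},{"translation": [6,-24,-12],"turn": -0.84},{"translation": [6,-24,-12],"turn": -0.96},{"translation": [6,-24,-12],"turn": -1.08}], fingers=0.1)

```text
time_s: 22.9
tool_pos: [509.7, -111.4, 181.5]
eef_rot: [3.141, -0.0, 1.096]
force: [0.7, -0.3, 0.7]
finger_gap: 0.55
grip_force: 0.0
```

```bash
python3 - <<'E'
from h import *
st(); d=shot('top','top4')
cv2.imwrite('pics/c7.png',np.hstack([cv2.resize(d['image'][180:240,245:315],(560,480),interpolation=cv2.INTER_CUBIC),np.vstack([cv2.resize(d['image'][215:295,375:435],(240,320)),np.zeros((160,240,3),np.uint8)])]))
E
```

```text
22.9 [ 509.7 -111.4  181.5] [ 3.141 -0.     1.096] [ 0.7 -0.3  0.7] 0.55 0.0 j [-0.36  0.07  1.66  0.    1.4   0.11]
```

View pics/c7.png

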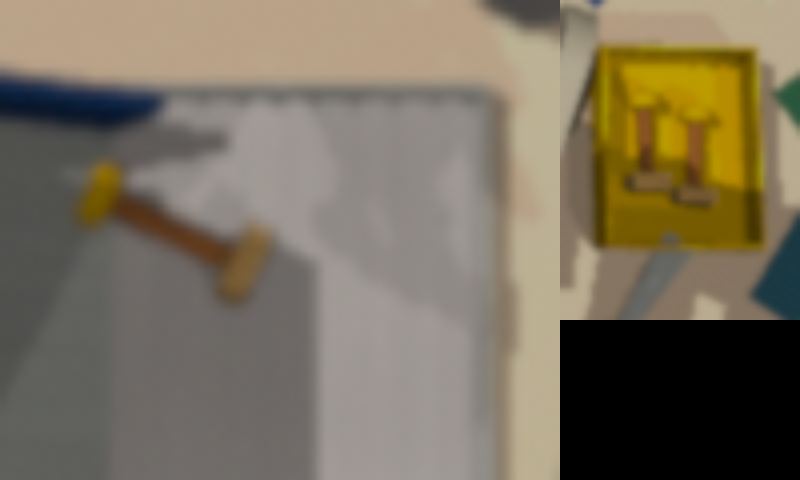

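The third stamp is unchanged: knob (102,192), block (243,265). A and B lie side by side in the yellow bin. I'll grip C on its shaft.

```bash
python3 -c "
from h import *
togo([640,110,110])"
```

```text
22.95 [ 509.6 -111.6  181.4] [ 3.141 -0.     1.105] [-0.2  0.1  0.8] 0.55 0.0 j [-0.36  0.07  1.66  0.    1.4   0.1 ]
cm [25.65  1.7   7.15]
```

Call:
carry_out(series=[{"translation": [25.6,1.7,0],"turn": 0},{"translation": [25.6,1.7,0],"turn": 0},{"translation": [25.6,1.7,0],"turn": 0},{"translation": [25.6,1.7,0],"turn": 0},{"translation": [25.6,1.7,0],"turn": 0},{"translation": [25.6,1.7,0],"turn": 0},{"translation": [25.6,1.7,0],"turn": 0},{"translation": [25.6,1.7,4],"turn": 0},{"translation": [25.6,1.7,7.2],"turn": 0},{"translation": [25.6,1.7,7.2],"turn": 0},{"translation": [25.6,1.7,7.2],"turn": 0}])

```text
time_s: 23.87
tool_pos: [642.7, 107.0, 108.5]
eef_rot: [-3.139, 0.001, 1.087]
force: [-0.0, -0.2, 1.2]
finger_gap: 0.549
grip_force: 0.0
```

```bash
python3 -c "
from h import *
togo([640,110,30])"
```

```text
23.87 [642.7 107.  108.5] [-3.139e+00  1.000e-03  1.087e+00] [-0.  -0.2  1.2] 0.55 0.0 j [0.05 0.39 1.43 0.   1.33 0.53]
cm [ 0.15 -0.36  7.85]
```

Call:
carry_out(series=[{"translation": [0.1,-0.3,3],"turn": 0},{"translation": [0.1,-0.3,5.5],"turn": 0},{"translation": [0.1,-0.3,7.9],"turn": 0},{"translation": [0.1,-0.3,7.9],"turn": 0},{"translation": [0.1,-0.3,7.9],"turn": 0}])

```text
time_s: 24.28
tool_pos: [641.7, 109.2, 31.8]
eef_rot: [3.141, -0.001, 1.088]
force: [-0.1, -0.7, 1.0]
finger_gap: 0.554
grip_force: 0.0
```

Call:
carry_out(series=[{"translation": [0,0,0],"turn": 0},{"translation": [0,0,0],"turn": 0},{"translation": [0,0,0],"turn": 0},{"translation": [0,0,0],"turn": 0},{"translation": [0,0,0],"turn": 0},{"translation": [0,0,0],"turn": 0}], fingers=-1, force=40)

```text
time_s: 24.78
tool_pos: [642.0, 109.4, 31.9]
eef_rot: [3.139, -0.002, 1.089]
force: [-1.1, -0.6, 9.9]
finger_gap: 0.146
grip_force: 38.9
```

Call:
carry_out(series=[{"translation": [0,0,-3],"turn": 0},{"translation": [0,0,-7],"turn": 0},{"translation": [0,0,-11],"turn": 0},{"translation": [-2,0,-13],"turn": 0.1},{"translation": [-50.4,8.3,-13],"turn": 0.2},{"translation": [-50.4,8.3,-13],"turn": 0.32},{"translation": [-50.4,8.3,-13],"turn": 0.44},{"translation": [-50.4,8.3,-13],"turn": 0.56},{"translation": [-50.4,8.3,-13],"turn": 0.68},{"translation": [-50.4,8.3,-13],"turn": 0.8},{"translation": [-50.4,8.3,-13],"turn": 0.92},{"translation": [-50.4,8.3,-13],"turn": 1.04}])

```text
time_s: 25.78
tool_pos: [528.5, -227.4, 161.0]
eef_rot: [3.141, -0.001, 0.043]
force: [1.2, -0.2, -1.2]
finger_gap: 0.147
grip_force: 39.3
```

```bash
python3 -c "
from h import *
togo([482,-376,62])"
```

```text
25.78 [ 528.5 -227.4  161. ] [ 3.141e+00 -1.000e-03  4.300e-02] [ 1.2 -0.2 -1.2] 0.15 39.3 j [-0.54  0.2   1.57  0.    1.38  0.99]
cm [-5.3  14.64  9.9 ]
```

Call:
carry_out(series=[{"translation": [-5.3,14.5,0],"turn": 0.04},{"translation": [-5.3,14.5,0],"turn": 0.04},{"translation": [-5.3,14.5,0],"turn": 0.04},{"translation": [-5.3,14.5,0],"turn": 0.04},{"translation": [-5.3,14.5,0],"turn": 0.04},{"translation": [-5.3,14.5,3],"turn": 0.04},{"translation": [-5.3,14.5,6],"turn": 0.04},{"translation": [-5.3,14.5,8.5],"turn": 0.04},{"translation": [-5.3,14.5,9.8],"turn": 0.04},{"translation": [-5.3,14.5,9.8],"turn": 0.04},{"translation": [-5.3,14.5,9.8],"turn": 0.04}])

```text
time_s: 26.7
tool_pos: [483.8, -373.0, 62.6]
eef_rot: [3.141, -0.0, 0.009]
force: [0.7, 1.0, 0.0]
finger_gap: 0.146
grip_force: 40.7
```

Call:
carry_out(series=[{"translation": [0,0,0],"turn": 0},{"translation": [0,0,0],"turn": 0},{"translation": [0,0,0],"turn": 0},{"translation": [0,0,0],"turn": 0}], fingers=-0.2)

```text
time_s: 27.03
tool_pos: [483.7, -373.2, 62.6]
eef_rot: [3.141, -0.001, 0.009]
force: [-1.0, -0.3, 0.9]
finger_gap: 0.4
grip_force: 0.0
```

Call:
carry_out(series=[{"translation": [0,0,-3],"turn": 0},{"translation": [0,0,-7],"turn": 0},{"translation": [0,-5,-11],"turn": 0},{"translation": [-6,-40,-14],"turn": 0},{"translation": [-6,-40,-14],"turn": 0},{"translation": [-6,-40,-14],"turn": 0},{"translation": [-6,-40,-14],"turn": 0},{"translation": [-6,-40,-14],"turn": 0},{"translation": [-6,-40,-14],"turn": 0},{"translation": [-6,-40,-14],"turn": 0},{"translation": [-6,-40,-14],"turn": 0},{"translation": [-6,-40,-14],"turn": 0}])

```text
time_s: 28.03
tool_pos: [419.2, 28.1, 202.6]
eef_rot: [3.142, -0.001, 0.008]
force: [1.3, 0.2, 0.4]
finger_gap: 0.4
grip_force: 0.0
```

```bash
python3 - <<'E'
from h import *
st(); d=shot('top','top5'); e=shot('scene','s5'); c=cloud(d)
print(np.round(c[230:270:5,390:420:3,2]))
cv2.imwrite('pics/c8.png',np.hstack([cv2.resize(d['image'][160:300,150:440],(560,270)),cv2.resize(d['image'][215:295,375:435],(202,270))]))
E
```

```text
28.03 [419.2  28.1 202.6] [ 3.142e+00 -1.000e-03  8.000e-03] [1.3 0.2 0.4] 0.4 0.0 j [-0.12 -0.16  1.84  0.    1.46  1.45]
[[ 7.  0.  3.  5. -1.  2. -2.  6.  4.  7.]
 [ 4.  6. 10. -1.  2. 12.  3.  5. 13. 10.]
 [ 0. 34. 34. 38. 61. 58. 49. 10.  6.  1.]
 [ 1. 13. 27.  4.  1. 53. 25. 22. -2.  5.]
 [-5.  6. 29.  6.  3. 52. 20.  3. -2.  4.]
 [ 0.  7. 31. 10. -2. 62. 24. -3.  7.  3.]
 [-2. 33. 38. 36. 75. 68. 76. 72. 10.  5.]
 [ 3.  4.  4.  2.  2. 24. 27. 37.  7.  5.]]
```

View pics/c8.png

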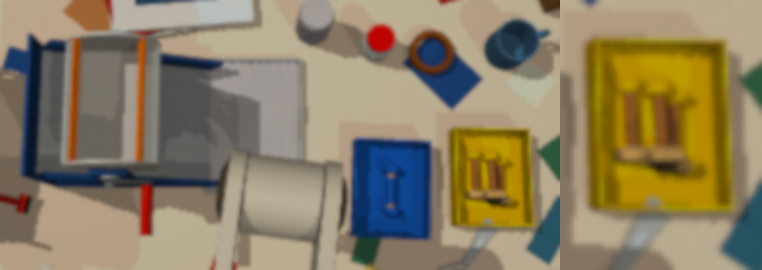

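View pics/s5.png

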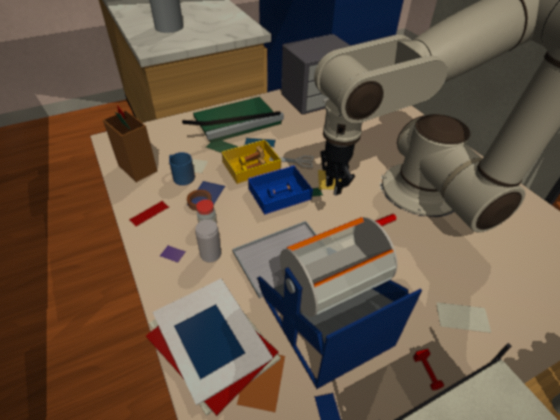

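The three stamps are in the yellow bin (middle of the top one at about 50 mm), the bobbin is in the blue bin, and the drum is upright. I'll check that nothing is hidden under the drum or was missed in it at the start.

```bash
python3 - <<'E'
from h import *
f=lambda n:cv2.convertScaleAbs(cv2.resize(load(n)['image'][210:390,250:430],(400,400),interpolation=cv2.INTER_CUBIC),alpha=1.8,beta=15)
cv2.imwrite('pics/c9.png',np.hstack([f('scene0'),f('s5')]))
E
```

```text
(no output)
```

View pics/c9.png

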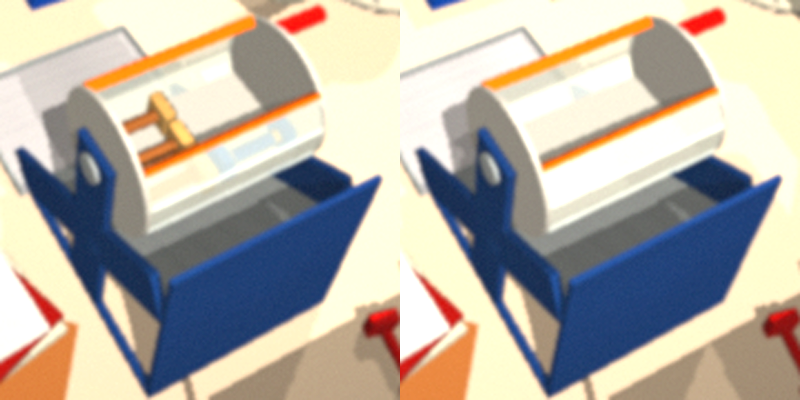

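At the start (left) only the stamps and one bobbin show, with the bobbin seen through the wall at (250,145). The drum and chute are now empty (right).

```bash
python3 -c "
from cell import ctrl
print(ctrl.job_done())"
```

```text
the job is handed in; nothing more can be done
None
```

I handed the job in at about 28 s, with no verdict returned. The drum was emptied and is back with its port up; the only pieces there were one bobbin, now in the blue bin, and three stamps, now in the yellow bin (one lying on top of the others, its middle about 50 mm up, under the 65 mm limit). The can, jar and tape were not touched.

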